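Dose one turned foot from the feeder wheel

TASK

Dispense the round turned furniture foot from the bench feeder: turn the wheel by its pegs until that foot stands over the middle of the steel tipping plate, let go of the wheel, then press the bar fully down so that the plate tips and the foot slides out into the tray, and let the plate come back up level. Do not touch either foot with the robot; the square foot stays standing in its wheel pocket, and the glue bottle, tin and mallet stay where they are.

Things in the scene. Friction and masses are not known exactly. Their poses are not given: they have to be found in the camera images.
- wheel (a joint): Angle (rad) of the aluminium feeder wheel, 0 at the start, growing counter-clockwise seen from above; turns endlessly about a vertical axis and stays where left (friction about 0.12 Nm). 272 mm across, 30 mm thick, top 136.5 mm above the table; four 51 mm wide pockets, open at rim and bottom, every 90 degrees. Two opposite pockets hold one foot each.
- wheel_axis (a point): Point on the wheel's vertical axis, on its top face, 136.5 mm above the table. The feet stand on a fixed 300 mm square plywood deck, 105 mm above the table, and are carried round by the wheel inside a 30 mm high fence of 138 mm inner radius; the fence has one 82 mm gap, at the tipping plate.
- peg0 (a point): Grip peg of the wheel: an upright round black peg 18 mm thick, fixed to the wheel 100 mm from its axis, between two pockets (45 degrees from each). It rises 94 mm above the wheel's top. This point lies on the peg's axis, 24 mm below its top, 206.5 mm above the table; fingers gripping here pass above the feet (tops 171 mm above the table).
- peg1 (a point): The same point on another grip peg, 90 degrees counter-clockwise from peg0.
- peg2 (a point): The same point on another grip peg, 180 degrees counter-clockwise from peg0.
- peg3 (a point): The same point on another grip peg, 270 degrees counter-clockwise from peg0.
- round_foot_mid (a point): Centre of the round turned foot to be dispensed (dark wood, 44 mm across, 66 mm tall, waisted, 70 g), half-way up on its axis. It starts standing in a pocket, about 109 mm from the wheel axis, with about 3.5 mm play to each side in the pocket.
- square_foot_mid (a point): Centre of the square foot (dark wood, 40 x 40 mm, 66 mm tall), half-way up, standing in the pocket opposite. It must stay standing in the wheel.
- drop_point (a point): Middle of the place where a foot is to stand for tipping: on the steel tipping plate, level with the deck, 105 mm above the table, 109 mm from the wheel axis. Fixed to the feeder. Its z is up; its y points level and outwards, away from the wheel axis towards the tray; its x lies along the plate's hinge.
- tip_plate (a joint): Tilt of the steel tipping plate (76 mm wide, 82 mm long) that closes the drop opening in the deck: 0 level, up to 0.85 rad with its outer end down. A spring returns it to level when it is let go. The bar takes some 2 N to start and 4 to 5 N to hold fully tipped. The foot slides off above about 0.7 rad.
- plate_hinge (a point): Middle of the tipping plate's hinge line, 105 mm above the table, 70 mm from the wheel axis (on the line from the axis to drop_point). The hinge line is level, along drop_point's x.
- press_bar (a point): Middle of the press bar: black, round, level, 70 mm long, 16 mm thick, along the hinge line, on a post of the tipping plate. With the plate level it lies (-118, 92.5, 95) mm from plate_hinge in drop_point's axes, 200 mm above the table. Pressing swings it about the hinge line outwards (+y) and down, by 40 and 102 mm at full tilt. Can be pinched from above or pushed down.
- tray_middle (a point): Middle of the steel tray's floor, 4 mm above the table, 210 mm from the wheel axis beyond drop_point. The open tray below the plate is 160 mm wide (x of drop_point) and reaches 72 mm outwards from here; side walls 30 mm high, front wall 45 mm.
- glue_bottle: White glue bottle, 60 mm across, 170 mm tall, standing; origin at its foot. Bystander.
- wax_tin: Bare metal tin, 84 mm across, 55 mm tall; origin at its foot. Bystander.
- mallet: Wooden mallet lying on the bench, 310 mm long; head 70 x 120 x 60 mm at its +x end, origin under its middle. Bystander.
Things that resemble listed ones, but are neither listed nor needed, are in the scene too. What is shaped like the part that bears square_foot_mid but orange, red or white is not meant.

How it is judged:
By the outcome, as a careful person would: the job done as asked, in the order asked, and still so for the second after the job is handed in, with the robot touching nothing.
It also fails if it takes over 67 s, if anything falls off the work surface, if the arm or the gripper's body presses on something with over 40 N, if the wrist force passes 120 N, or if a joint passes its speed limit or range.

ROBOT

A 6-joint arm with a two-finger parallel gripper is mounted at the origin on the work surface. World frame = base frame: x ahead of the robot, y to its left, z up, the work surface at z = 0. Lengths are in m, angles in rad, forces in N, time in s.
With the tool pointing down it reaches from about 0.425 to 0.95 m from the base axis. Payload 3.5 kg.
Tool frame: the origin (TCP) lies at the very end of the fingers, on their centre line; the grasp point (between the pads) lies 19 mm behind it; z points along the fingers, y is the direction in which the jaws open and shut (so a half turn about z gives the same grasp; the last joint's range is limited). The gripper opens to 85 mm and grips with 20 to 120 N. Pads are 22 mm wide; open, the fingers measure 114 mm over their backs; the gripper's body (76 mm by 85 mm) begins 54 mm behind the grasp point. The pads swing forward as they close: fully open they stand 13 mm farther back than shut.
Start: joints at [-1.387, 0.286, 1.577, -0, 1.279, -0.15], TCP at [0.221, -0.638, 0.231] pointing down, gripper open.
Joint ranges: [-2.77, 2.77], [-0.9, 2.22], [0.21, 2.48], [-1.53, 4.67], [0.24, 2.81], [-2.84, 2.84]. Speed limits (rad/s): [2.79, 2.79, 3.14, 3.14, 3.14, 3.14].

INTERFACE

Orientations are given as a unit quaternion [x, y, z, w].
In Python, from plant import ctrl, imaging gives the robot as it stands.
- The arm moves only by the shell command python3 -m creep 'ROWS' [OPENING] [FORCE]. ROWS is JSON, one flat list of numbers, 4 for each row, row after row: the shift along the tool's x, y, z in units of 25 mm (1.0 is 25 mm), then the turn about the tool's z in units of 5 degrees (1.0 is 5 degrees). A call has 1 to 20 rows; each row is the pose to reach, as a shift and turn from the pose commanded when the call began, along the tool's axes at that moment; what a row does not reach only later rows make up. A row lasts 1/12 s, in which the tool goes at most 41.7 mm and 7.16 degrees, less where a joint would pass 70% of its speed; a pose out of reach is approached as far as the arm can. A call with a gripper value outside its range is refused whole. OPENING is the closure in counts, from 0 (fully open) to 255 (shut), set as the call begins (- or left out, the last holds). The fingers move at their own pace and stop on an object; FORCE is the grip in N (left out, the last holds). Time passes only in rows, so rows that repeat a pose let the fingers close. It gives the time, the measured TCP pose, the force and the opening at its end, in the units of the state.
- ctrl.get_state(): the state, without advancing time (a new reading comes with each control period).
- imaging.read_camera(name): name is "scene" or "top" or "wrist"; returns the picture (384x512x3 uint8, red, green, blue); there is no depth.
- imaging.camera_info(name): a dict with "intrinsics" (3x3 intrinsics, pixels), "origin" and "attitude" of the camera in the world. Camera axes: x right, y down, z forward; pixel columns grow to the right and rows downward; lengths in m; the calibration is good to about 2 mm. The wrist camera is an equidistant fisheye: a pixel r from the principal point sees the ray r / f radians off the axis. A picture is of the moment at which its call begins: read the wrist's pose just before it. camera_info takes no time and is no camera call; for the wrist camera it gives the pose at the moment of the call.
- ctrl.sign_off(): hands the job in, once; it reports no verdict.
Trained networks look in the newest picture that a camera, given by its name, has taken for a name from the list of things; names that differ only in an ending like _2 or _b are one class to them, and where a whole thing is asked for, a point or a joint stands for the part that bears it (a point fixed in the world has none). Each returns a list of dicts, best first, with "p" (0 to 1); they miss things now and then, are a little off and sometimes report something else, mostly with a low value. They report only what shows in the picture. A call takes as long as a camera call. They do not tell look-alikes from the thing itself.
- imaging.silhouettes(camera, name): "mask" (384x512 bool, what is visible of it) and "uv" ([column, row] in pixels, amid what is visible of it).
The state is a dict: "time": time; "qpos": joint angles; "dq": joint speeds; "joint_efforts": joint torques, N m; "eef_pos": TCP position; "tcp_rot": TCP orientation; "contact_force": force on the tool from outside, world axes, zero at the start; "wrist_torque": the same for the moment, N m; "opening": opening from 0.0 (shut) to 1.0 (fully open).
Only numpy, scipy, OpenCV 4.12 (cv2) and the standard library are available. Lean on these libraries where they do the work, as an engineer would, in place of code of your own. Each camera call takes 0.05 s, during which the arm holds its last target.

## Working session

There is one attempt and no reset: what is moved stays moved. The work goes in short steps, Python scripts to look and compute and a shell command to move; the robot and the scene stay as the last step left them, time stands still between calls to the robot, and variables do not carry over. Pictures are saved under pics/ and viewed, and the job is handed in when it is done.

```bash
ls; mkdir -p pics
python3 - <<'E'
from plant import ctrl, imaging
import cv2
print(ctrl.get_state())
for n in ["scene","top"]:
    im=imaging.read_camera(n); cv2.imwrite(f"pics/{n}0.png",im[:,:,::-1])
for n in ["scene","top","wrist"]:
    print(n,imaging.camera_info(n))
E
```

```text
pics
{'time': 0.0, 'qpos': array([-1.38701838e+00,  2.87200535e-01,  1.57817261e+00,  6.71395541e-06,
        1.27861031e+00, -1.49950056e-01]), 'dq': array([ 0.00101273, -0.00018576, -0.00069754, -0.00102881,  0.00097801,
        0.00081191]), 'joint_efforts': array([ 1.07062999e-03, -4.05971897e+01, -2.92628288e+01, -1.34793063e-04,
        5.86094975e-03,  5.48333730e-06]), 'eef_pos': array([ 0.22104793, -0.63708349,  0.22992631]), 'tcp_rot': array([ 9.86109932e-01,  1.66089653e-01, -1.70049115e-05, -1.19528482e-03]), 'contact_force': array([ 0.17668065, -0.75531341,  0.31654395]), 'wrist_torque': array([-0.00402641,  0.04713168, -0.0251777 ]), 'opening': 0.9987107508051817}
scene {'intrinsics': array([[361.19779308,   0.        , 258.19838846],
       [  0.        , 361.19779308, 192.69626953],
       [  0.        ,   0.        ,   1.        ]]), 'origin': array([1.43244677, 0.77128646, 0.85599248]), 'attitude': array([ 0.34862345,  0.80275395, -0.4463906 , -0.18650258])}
top {'intrinsics': array([[493.46664197,   0.        , 254.23924316],
       [  0.        , 493.46664197, 191.70129335],
       [  0.        ,   0.        ,   1.        ]]), 'origin': array([ 0.54588899, -0.00703467,  1.73940268]), 'attitude': array([-0.6972982 ,  0.71634195, -0.0183082 ,  0.01715322])}
wrist {'intrinsics': array([[297.31863964,   0.        , 257.57648585],
       [  0.        , 297.31863964, 192.03665302],
       [  0.        ,   0.        ,   1.        ]]), 'origin': array([ 0.29049903, -0.61432721,  0.37324363]), 'attitude': array([ 0.80631989, -0.57313193, -0.08581819,  0.11833538])}
```

View pics/scene0.png

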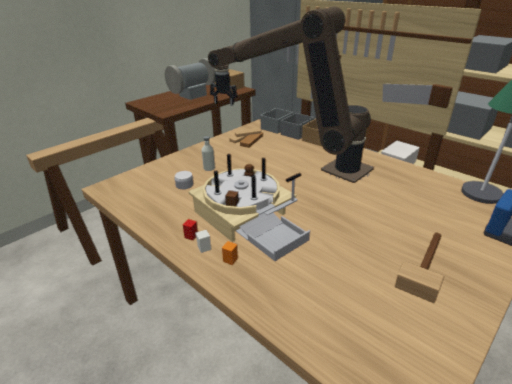

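View pics/top0.png

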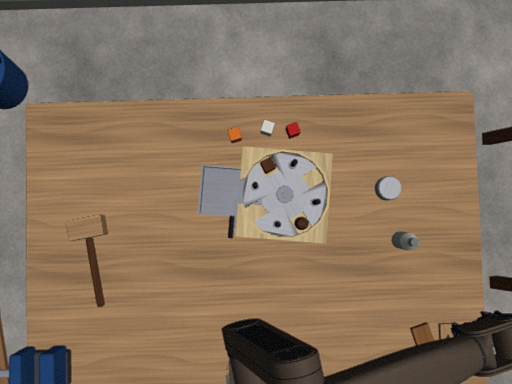

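The top view shows the feeder with its wheel centre near (285,194), tray to the left (222,192), press bar near (231,227), square foot (268,165), round foot (302,223). I'll enlarge it and measure.

```bash
cat > h.py <<'E'
import numpy as np, cv2
from plant import ctrl, imaging
from scipy.spatial.transform import Rotation as R
def cam(n):
    c=imaging.camera_info(n); return c['intrinsics'],np.array(c['origin']),R.from_quat(c['attitude']).as_matrix()
def ray(n,u,v,c=None):
    K,o,A=c or cam(n)
    x=(u-K[0,2])/K[0,0]; y=(v-K[1,2])/K[1,1]
    if n=='wrist':
        r=np.hypot(x,y); d=np.array([np.sin(r)*x/max(r,1e-9),np.sin(r)*y/max(r,1e-9),np.cos(r)])
    else: d=np.array([x,y,1.])
    return o,A@d
def pix(n,u,v,z,c=None):
    o,d=ray(n,u,v,c); return o+d*(z-o[2])/d[2]
def proj(n,P,c=None):
    K,o,A=c or cam(n); p=A.T@(np.array(P)-o)
    if n=='wrist':
        r=np.hypot(p[0],p[1]); t=np.arctan2(r,p[2]); s=t/max(r,1e-9); return K[0,0]*p[0]*s+K[0,2],K[1,1]*p[1]*s+K[1,2]
    return K[0,0]*p[0]/p[2]+K[0,2],K[1,1]*p[1]/p[2]+K[1,2]
def crop(n,c0,r0,w,h,f,name,im=None):
    im=imaging.read_camera(n) if im is None else im
    a=cv2.resize(im[r0:r0+h,c0:c0+w],None,fx=f,fy=f,interpolation=cv2.INTER_CUBIC)
    cv2.imwrite('pics/'+name,a[:,:,::-1]); return im
E
python3 - <<'E'
from h import *
im=crop('top',190,130,160,125,5,'topz.png')
np.save('top0.npy',im)
for name,z in [('wheel',.1365),('round_foot_mid',.171),('square_foot_mid',.171),('press_bar',.2),('peg0',.2305),('tip_plate',.105),('tray_middle',.02)]:
    for d in imaging.silhouettes('top',name)[:6]:
        print(name,round(d['p'],2),np.round(d['uv'],1),d['mask'].sum(),np.round(pix('top',*d['uv'],z),4))
E
```

```text
wheel 0.87 [284.6 192.8] 4269 [ 0.6201 -0.1093  0.1365]
round_foot_mid 0.47 [299.6 224.7] 133 [ 0.5159 -0.1517  0.171 ]
square_foot_mid 0.76 [293.4 127.2] 175 [ 0.828  -0.1416  0.171 ]
square_foot_mid 0.55 [237.2 133.3] 149 [0.8132 0.0388 0.171 ]
square_foot_mid 0.49 [266.  127.7] 160 [ 0.8288 -0.0539  0.171 ]
square_foot_mid 0.46 [269.4 164.8] 159 [ 0.7092 -0.0613  0.171 ]
press_bar 0.62 [231.9 201.4] 445 [0.5947 0.0599 0.2   ]
peg0 0.92 [282.6 194. ] 4468 [ 0.6122 -0.0971  0.2305]
tip_plate 0.85 [232.2 199.3] 348 [0.6047 0.0629 0.105 ]
tray_middle 0.56 [244.4 197.8] 5418 [0.6118 0.0239 0.02  ]
```

View pics/topz.png

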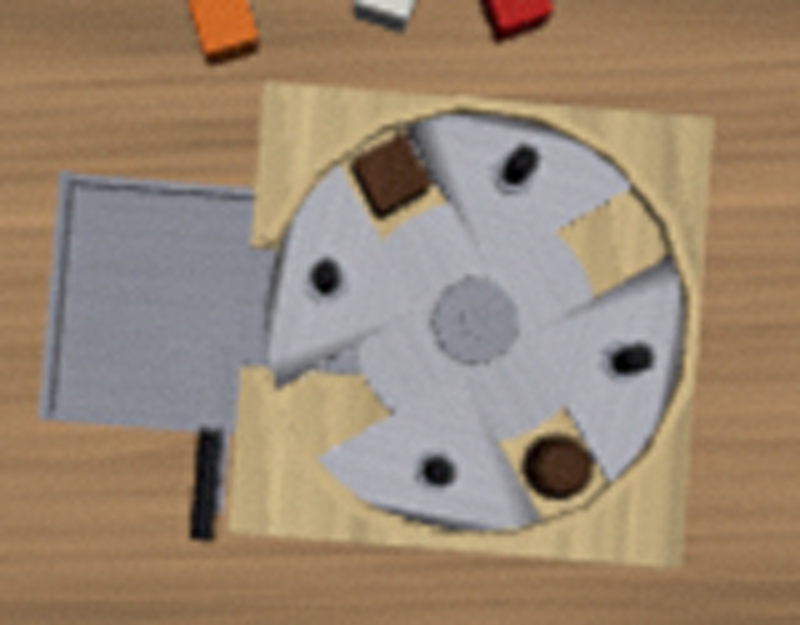

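Run:
```python
from h import *
cr=[(263,82),(713,118),(682,567),(230,532)]
P=np.array([pix('top',190+(a+.5)/5-.5,130+(b+.5)/5-.5,.105) for a,b in cr])
print(P.round(4)); c=P.mean(0); print('deck centre',c, np.linalg.norm(np.diff(P,axis=0),axis=1))
hub=pix('top',190+475.5/5-.5,130+320.5/5-.5,.1365);print('hub',hub)
tr=[(62,172),(42,416)]
T=np.array([pix('top',190+(a+.5)/5-.5,130+(b+.5)/5-.5,.045) for a,b in tr]);print('tray front',T)
bar=[(208,430),(203,538)]
B=np.array([pix('top',190+(a+.5)/5-.5,130+(b+.5)/5-.5,.2) for a,b in bar]);print('bar',B,B.mean(0))
e1=P[0]-P[1];e2=P[3]-P[2];print('y dirs deg',[np.degrees(np.arctan2(e[1],e[0])) for e in (e1,e2,P[0]-P[3]+0,T[0]-T[1],B[0]-B[1])])
for n,(a,b) in dict(pA=(526,153),pB=(325,270),pC=(440,470),pD=(640,357),rf=(558,466),sf=(393,176)).items():
    z=.171 if n[1]=='f' else .2305
    q=pix('top',190+a/5,130+b/5,z)-c; print(n,q[:2],np.hypot(q[0],q[1]),np.degrees(np.arctan2(q[1],q[0])))
```

```text
[[ 0.7814  0.0252  0.105 ]
 [ 0.7492 -0.2738  0.105 ]
 [ 0.4521 -0.2429  0.105 ]
 [ 0.4832  0.0546  0.105 ]]
deck centre [ 0.61646525 -0.10922071  0.105     ] [0.3006708  0.29871055 0.29919517]
hub [ 0.61747081 -0.10926684  0.1365    ]
tray front [[0.7313276  0.16649438 0.045     ]
 [0.56365182 0.18384893 0.045     ]]
bar [[0.55052426 0.06317737 0.2       ]
 [0.48355319 0.06793655 0.2       ]] [0.51703872 0.06555696 0.2       ]
y dirs deg [np.float64(83.86220600163362), np.float64(84.03981906900144), np.float64(-5.644631594732871), np.float64(-5.909110490085846), np.float64(-4.064785922518307)]
pA [ 0.09735621 -0.02964859] 0.10177068005440879 -16.93744350039935
pB [0.028682  0.0957319] 0.09993624858104108 73.3213895289915
pC [-0.09547998  0.02887489] 0.09975061856456464 163.1737230212974
pD [-0.02981736 -0.09547198] 0.10001986527426937 -107.34438632169466
rf [-0.09595007 -0.04893677] 0.1077089744811994 -152.97735999845332
sf [0.09152085 0.05046948] 0.10451427532778397 28.87468673026761
```

```bash
cat >> h.py <<'E'
def tgt(P,yaw):
    s=ctrl.get_state(); A=R.from_quat(s['tcp_rot']).as_matrix(); d=A.T@(np.array(P)-s['eef_pos'])/0.025
    y0=np.degrees(np.arctan2(A[1,0],A[0,0])); dy=(yaw-y0+180)%360-180
    print('pos',s['eef_pos'].round(4),'yaw',round(y0,2),'units',d.round(2),'turn',round(-dy/5,2),'F',np.round(s['contact_force'],1),'open',round(s['opening'],3),'t',s['time'])
E
python3 - <<'E'
from h import *
c=np.array([.6165,-.1092]);a=np.radians(-17)
p=c+.1*np.array([np.cos(a),np.sin(a)]);print(p)
tgt([*p,.29],163)
for n in ['glue_bottle','wax_tin']:
  imaging.read_camera('top')
  print(n,[(d['p'],d['uv'],pix('top',*d['uv'],.05)) for d in imaging.silhouettes('top',n)[:2]])
E
```

```text
[ 0.71213048 -0.13843717]
pos [ 0.2212 -0.6377  0.2313] yaw 19.13 units [ 25.1  -12.43  -2.35] turn -28.77 F [ 0.1 -0.1 -0.3] open 0.999 t 0.5
glue_bottle [(0.73, [404.5, 240.1], array([ 0.45156248, -0.51899191,  0.05      ])), (0.18, [389.5, 183.8], array([ 0.64529338, -0.47565222,  0.05      ]))]
wax_tin [(0.67, [389.8, 187.0], array([ 0.63427381, -0.47623346,  0.05      ]))]
```

```bash
python3 -m creep '[0,0,-1,0, 0.3,-0.2,-2,-0.5, 1,-0.5,-2.4,-1.5, 2,-1,-2.4,-2.5, 3.2,-1.6,-2.4,-3.7, 4.5,-2.2,-2.4,-5, 5.8,-2.9,-2.4,-6.3, 7.1,-3.5,-2.4,-7.6, 8.4,-4.2,-2.4,-8.9, 9.7,-4.8,-2.4,-10.2, 11,-5.4,-2.4,-11.5, 12.3,-6.1,-2.4,-12.8, 13.6,-6.7,-2.4,-14.1, 14.9,-7.4,-2.4,-15.4, 16.2,-8,-2.4,-16.7, 17.4,-8.6,-2.4,-18, 18.4,-9.1,-2.4,-19, 19.2,-9.5,-2.4,-19.8, 19.7,-9.7,-2.4,-20.2, 20,-9.8,-2.4,-20.4]' 0
python3 - <<'E'
from h import *
tgt([.7121,-.1384,.29],163)
E
```

```text
time: 2.37
eef_pos: [0.6143, -0.2411, 0.2913]
tcp_rot: [0.49, 0.872, 0.0, -0.0]
contact_force: [-0.0, -0.4, -0.2]
opening: 1.003
pos [ 0.6143 -0.2411  0.2913] yaw 121.28 units [1.48 5.48 0.05] turn -8.34 F [-0.  -0.4 -0.2] open 1.003 t 2.3667
```

```bash
python3 -m creep '[0.1,0.4,0,-0.7, 0.4,1.4,0,-2, 0.7,2.5,0,-3.4, 1,3.6,0,-4.8, 1.2,4.5,0,-6.2, 1.4,5.1,0,-7.4, 1.5,5.4,0,-8.1, 1.5,5.5,0,-8.3, 1.5,5.5,0,-8.3]'
python3 - <<'E'
from h import *
tgt([.7121,-.1384,.1875],163)
im=crop('wrist',0,0,512,384,1.5,'w1.png')
im=crop('scene',160,110,170,150,4,'s1.png')
c=cam('wrist')
print(proj('wrist',[.7121,-.1384,.2305],c))
E
```

```text
time: 3.12
eef_pos: [0.7117, -0.1398, 0.2911]
tcp_rot: [0.152, 0.988, -0.0, -0.0]
contact_force: [-0.0, -0.4, -0.1]
opening: 0.996
pos [ 0.7117 -0.1398  0.2911] yaw 162.55 units [-0.    0.06  4.14] turn -0.09 F [-0.  -0.4 -0.1] open 0.996 t 3.1167
(np.float64(262.01713660611006), np.float64(208.52705381520795))
```

View pics/w1.png

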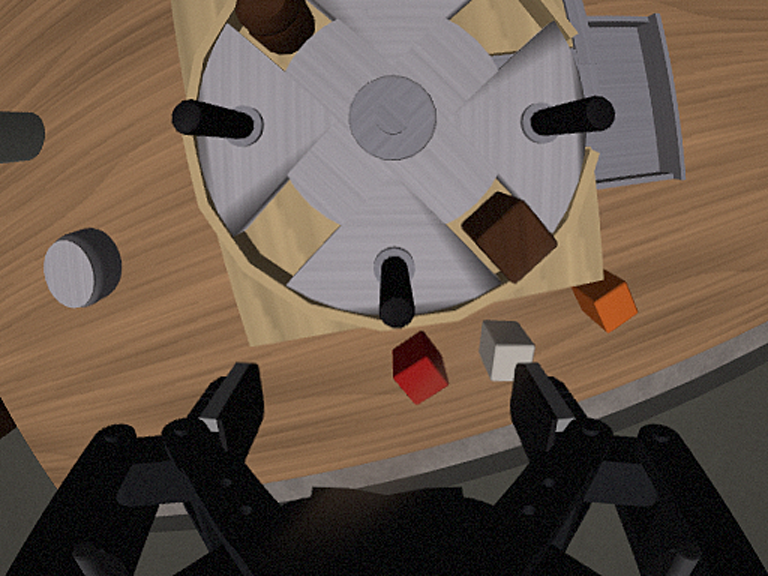

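View pics/s1.png

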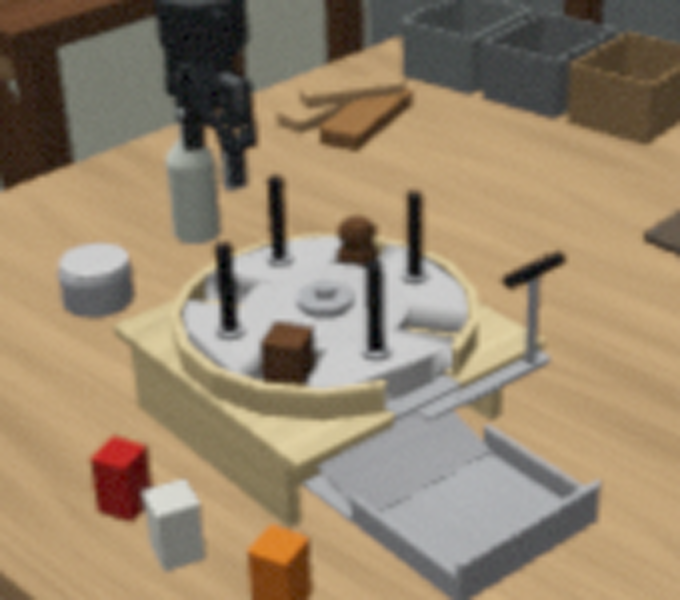

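The wrist view shows the chosen peg's top at about (265,210), within about 2 mm of the prediction. I'll descend over it and close gently.

```bash
python3 -m creep '[0,0.05,0.4,0, 0,0.08,1.2,0, 0,0.1,2,0, 0,0.1,2.8,0, 0,0.1,3.5,0, 0,0.1,3.9,0, 0,0.1,4.1,0, 0,0.1,4.1,0]' 0 20 && python3 -m creep '[0,0,0,0, 0,0,0,0, 0,0,0,0, 0,0,0,0, 0,0,0,0, 0,0,0,0, 0,0,0,0, 0,0,0,0, 0,0,0,0, 0,0,0,0]' 255 20
python3 - <<'E'
from h import *
tgt([.7121,-.1384,.1875],163)
im=crop('wrist',0,0,512,384,1.5,'w2.png')
im=crop('top',190,130,160,125,5,'t2.png')
E
```

```text
time: 3.88
eef_pos: [0.7115, -0.1371, 0.1871]
tcp_rot: [0.151, 0.988, 0.0, -0.001]
contact_force: [-0.5, 0.0, 0.8]
opening: 0.995
time: 4.72
eef_pos: [0.7127, -0.1368, 0.1897]
tcp_rot: [0.151, 0.989, 0.0, 0.001]
contact_force: [-0.5, 0.5, 3.4]
opening: 0.202
pos [ 0.7127 -0.1368  0.1897] yaw 162.63 units [ 0.   -0.07  0.09] turn -0.07 F [-0.5  0.5  3.4] open 0.202 t 4.7167
```

View pics/w2.png

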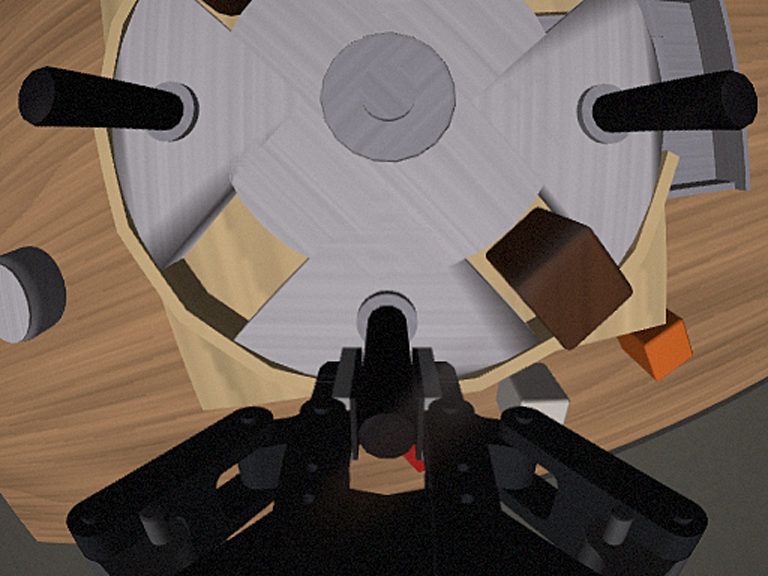

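View pics/t2.png

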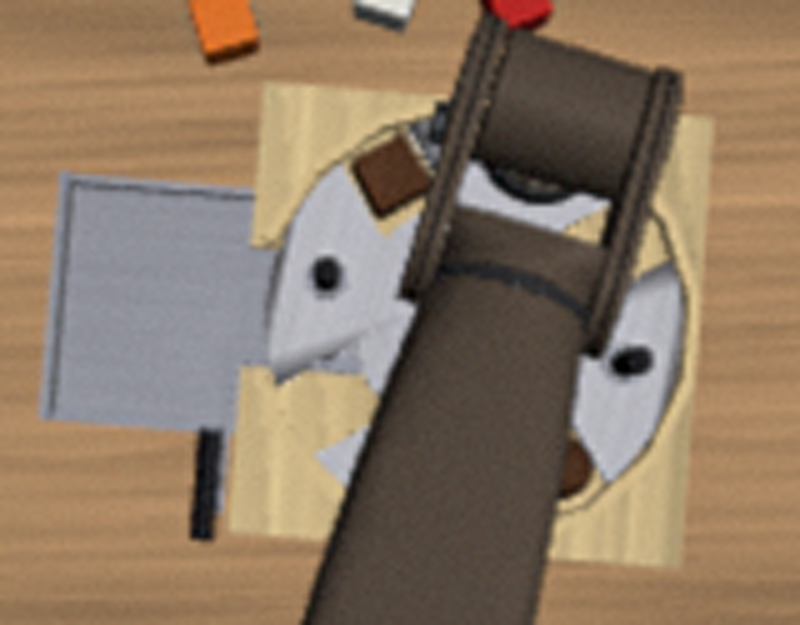

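Gripped (opening 0.20); the peg is between the pads and both feet stand undisturbed. Now I'll carry the wheel 40° clockwise.

```bash
python3 -m creep '[0,-0.14,0,0.4, 0.01,-0.28,0,0.8, 0.02,-0.42,0,1.2, 0.04,-0.56,0,1.6, 0.06,-0.69,0,2, 0.09,-0.83,0,2.4, 0.12,-0.97,0,2.8, 0.15,-1.1,0,3.2, 0.2,-1.24,0,3.6, 0.24,-1.37,0,4, 0.29,-1.5,0,4.4, 0.35,-1.63,0,4.8, 0.4,-1.75,0,5.2, 0.47,-1.88,0,5.6, 0.54,-2,0,6, 0.61,-2.12,0,6.4, 0.68,-2.24,0,6.8, 0.76,-2.35,0,7.2, 0.85,-2.46,0,7.6, 0.94,-2.57,0,8]'
python3 - <<'E'
from h import *
tgt([.7121,-.1384,.1875],123)
im=crop('wrist',0,0,512,384,1.5,'w3.png')
E
```

```text
time: 6.48
eef_pos: [0.6712, -0.1908, 0.1897]
tcp_rot: [0.481, 0.877, 0.001, 0.001]
contact_force: [0.6, 1.5, 5.6]
opening: 0.203
pos [ 0.6712 -0.1908  0.1897] yaw 122.55 units [0.89 2.5  0.09] turn -0.09 F [0.6 1.5 5.6] open 0.203 t 6.4833
```

View pics/w3.png

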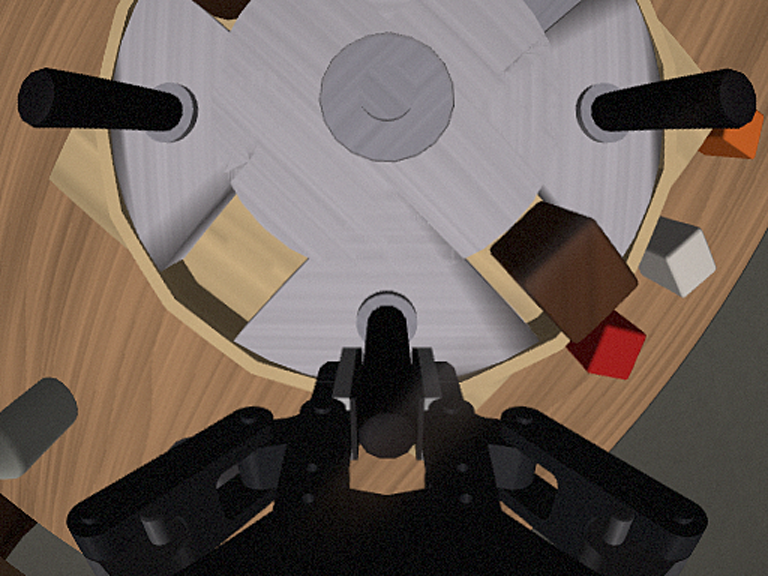

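Wheel, feet and peg turned together by 40° with small forces. Same again.

```bash
python3 -m creep '[0,-0.14,0,0.4, 0.01,-0.28,0,0.8, 0.02,-0.42,0,1.2, 0.04,-0.56,0,1.6, 0.06,-0.69,0,2, 0.09,-0.83,0,2.4, 0.12,-0.97,0,2.8, 0.15,-1.1,0,3.2, 0.2,-1.24,0,3.6, 0.24,-1.37,0,4, 0.29,-1.5,0,4.4, 0.35,-1.63,0,4.8, 0.4,-1.75,0,5.2, 0.47,-1.88,0,5.6, 0.54,-2,0,6, 0.61,-2.12,0,6.4, 0.68,-2.24,0,6.8, 0.76,-2.35,0,7.2, 0.85,-2.46,0,7.6, 0.94,-2.57,0,8]' && python3 -m creep '[0,-0.14,0,0.4, 0.01,-0.28,0,0.8, 0.02,-0.42,0,1.2, 0.04,-0.56,0,1.6, 0.06,-0.69,0,2, 0.09,-0.83,0,2.4, 0.12,-0.97,0,2.8, 0.15,-1.1,0,3.2, 0.2,-1.24,0,3.6, 0.24,-1.37,0,4, 0.29,-1.5,0,4.4, 0.35,-1.63,0,4.8, 0.4,-1.75,0,5.2, 0.47,-1.88,0,5.6, 0.54,-2,0,6, 0.61,-2.12,0,6.4, 0.68,-2.24,0,6.8, 0.76,-2.35,0,7.2, 0.85,-2.46,0,7.6, 0.94,-2.57,0,8]'
python3 - <<'E'
from h import *
tgt([.7121,-.1384,.1875],39)
im=crop('wrist',0,0,512,384,1.5,'w4.png')
im=crop('top',190,130,160,125,5,'t4.png')
E
```

```text
time: 8.2
eef_pos: [0.6049, -0.2056, 0.1897]
tcp_rot: [0.751, 0.66, 0.001, 0.001]
contact_force: [2.6, 3.2, 4.5]
opening: 0.203
time: 9.87
eef_pos: [0.5444, -0.1744, 0.1896]
tcp_rot: [0.932, 0.363, 0.001, 0.001]
contact_force: [2.7, 1.6, 4.5]
opening: 0.197
pos [ 0.5444 -0.1744  0.1896] yaw 42.6 units [5.91 3.48 0.11] turn 0.72 F [2.7 1.6 4.5] open 0.197 t 9.8667
```

View pics/w4.png

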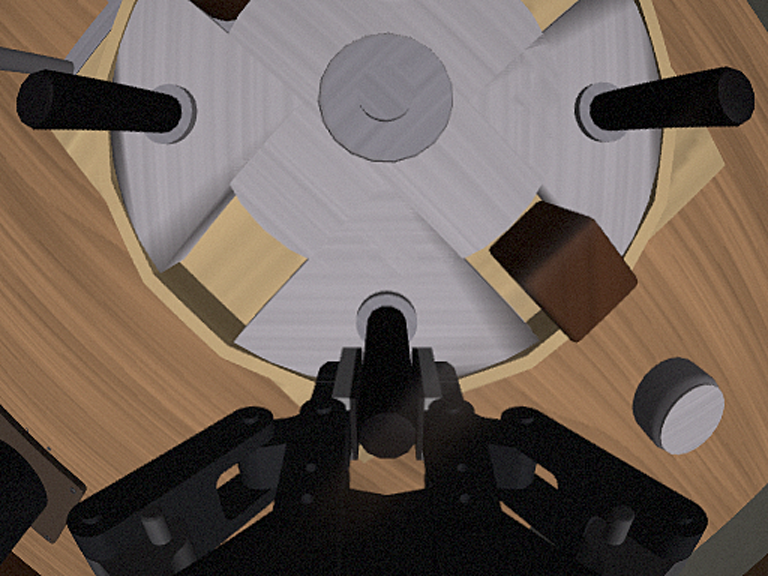

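View pics/t4.png

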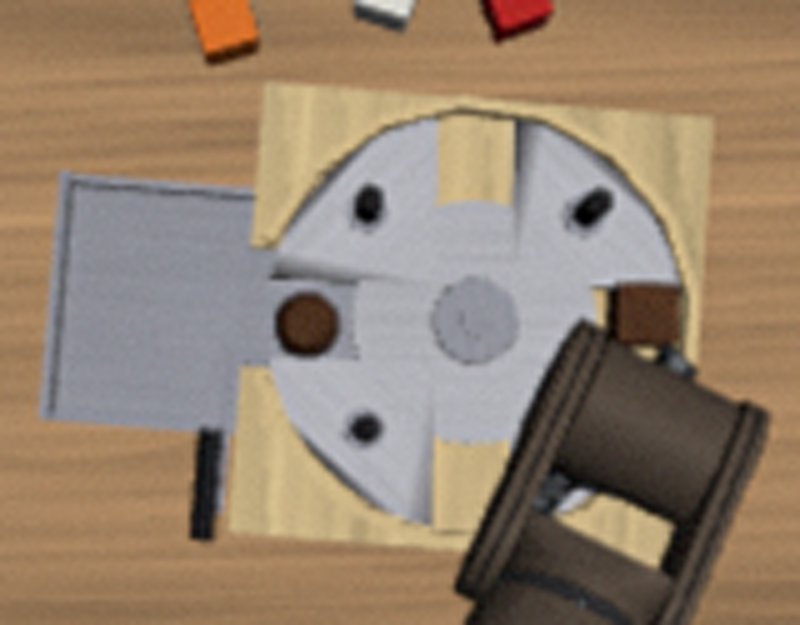

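```bash
cat > m.py <<'E'
from h import *
c=np.array([.6168,-.1092])
def ang(a,b,z): 
    q=pix('top',190+a/5,130+b/5,z)[:2]-c; return np.hypot(*q).round(4),np.degrees(np.arctan2(q[1],q[0])).round(2)
E
python3 - <<'E'
from m import *
print('foot top',ang(307,324,.171),'sq',ang(646,314,.171))
for p in [(369,200),(366,428),(602,197)]: print('peg',ang(*p,.2305))
K=cam('top')
for al in (84.1,):
  u=proj('top',[c[0]+.109*np.cos(np.radians(al)),c[1]+.109*np.sin(np.radians(al)),.171]);print('drop at foot top h',(u[0]-190)*5,(u[1]-130)*5)
E
```

```text
foot top (np.float64(0.1079), np.float64(90.98)) sq (np.float64(0.108), np.float64(-90.68))
peg (np.float64(0.0978), np.float64(43.72))
peg (np.float64(0.1007), np.float64(133.27))
peg (np.float64(0.102), np.float64(-47.7))
drop at foot top h 305.5322261415439 303.5481353625404
```

The top view has the round foot at crop (307,324), about 6° short of the drop line. I'll turn on 6°, then back off about 1.7° so the wheel pocket centres around the foot.

```bash
python3 -m creep '[0,-0.07,0,0.2, 0,-0.14,0,0.4, 0.01,-0.21,0,0.6, 0.01,-0.28,0,0.8, 0.02,-0.35,0,1, 0.02,-0.42,0,1.2, 0.02,-0.42,0,1.2, 0.02,-0.42,0,1.2, 0.02,-0.42,0,1.2]'
python3 - <<'E'
from m import *
tgt([.7121,-.1384,.1875],36.7)
im=crop('top',230,165,70,55,10,'t5.png')
E
```

```text
time: 10.72
eef_pos: [0.5374, -0.1662, 0.1896]
tcp_rot: [0.949, 0.314, 0.001, 0.0]
contact_force: [3.3, 3.0, 6.8]
opening: 0.204
pos [ 0.5374 -0.1662  0.1896] yaw 36.6 units [6.27 3.27 0.1 ] turn -0.02 F [3.3 3.  6.8] open 0.204 t 10.7167
```

View pics/t5.png

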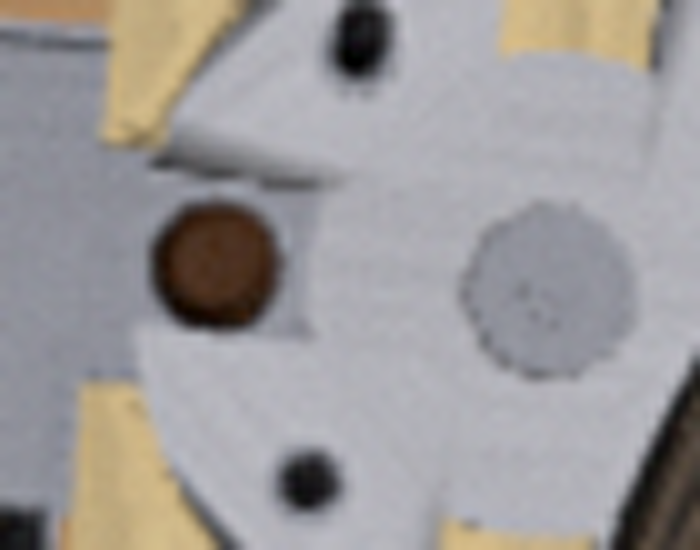

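Run:
```python
from m import *
def A(a,b,z):
    q=pix('top',229.5+(a+.5)/10,164.5+(b+.5)/10,z)[:2]-c; return q.round(4),np.hypot(*q).round(4),np.degrees(np.arctan2(q[1],q[0])).round(2)
print('foot',A(216,265,.171)); print('hub',A(550,290,.1365),A(550,290,.145))
print('gap ends',A(153,148,.105),A(80,383,.135),A(104,147,.135))
print('pegs',A(362,38,.2305),A(308,482,.2305))
```

```text
foot (array([0.0101, 0.1083]), np.float64(0.1088), np.float64(84.66))
hub (array([0.0008, 0.0001]), np.float64(0.0008), np.float64(6.19)) (array([0.0005, 0.0006]), np.float64(0.0008), np.float64(54.11))
gap ends (array([0.053 , 0.1284]), np.float64(0.1389), np.float64(67.59)) (array([-0.0252,  0.1537]), np.float64(0.1557), np.float64(99.33)) (array([0.0515, 0.1439]), np.float64(0.1528), np.float64(70.33))
pegs (array([0.0756, 0.0614]), np.float64(0.0974), np.float64(39.11)) (array([-0.0601,  0.0818]), np.float64(0.1015), np.float64(126.31))
```

Foot is at 84.7°, drop line 84.1°–84.8°: well centred. Back off the wheel slightly, release, and rise.

```bash
python3 -m creep '[0,0.03,0,-0.1, 0,0.07,0,-0.2, 0,0.11,0,-0.3, 0,0.11,0,-0.3, 0,0.11,0,-0.3]' && python3 -m creep '[0,0,0,0, 0,0,0,0, 0,0,0,0, 0,0,0,0, 0,0,0,0, 0,0,0,0, 0,0,0,0, 0,0,0,0, 0,0,0,0]' 0 && python3 -m creep '[0,0,-0.3,0, 0,0,-1,0, 0,0,-2,0, 0,0,-3,0, 0,0,-3.7,0, 0,0,-4.1,0, 0,0,-4.2,0, 0,0,-4.2,0]'
python3 - <<'E'
from m import *
tgt([.517,.066,.29],84)
im=crop('top',230,165,70,55,10,'t6.png')
im=crop('wrist',0,0,512,384,1.5,'w6.png')
E
```

```text
time: 11.18
eef_pos: [0.539, -0.1681, 0.1896]
tcp_rot: [0.945, 0.326, 0.001, -0.0]
contact_force: [3.5, 4.1, 5.7]
opening: 0.201
time: 11.93
eef_pos: [0.5382, -0.1686, 0.1888]
tcp_rot: [0.945, 0.327, -0.0, 0.0]
contact_force: [1.0, -0.1, -0.1]
opening: 1.002
time: 12.6
eef_pos: [0.5384, -0.1687, 0.2946]
tcp_rot: [0.945, 0.327, 0.0, 0.001]
contact_force: [-0.5, -0.2, -0.4]
opening: 1.0
pos [ 0.5384 -0.1687  0.2946] yaw 38.13 units [ 5.12 -7.91  0.17] turn -9.17 F [-0.5 -0.2 -0.4] open 1.0 t 12.6
```

View pics/t6.png

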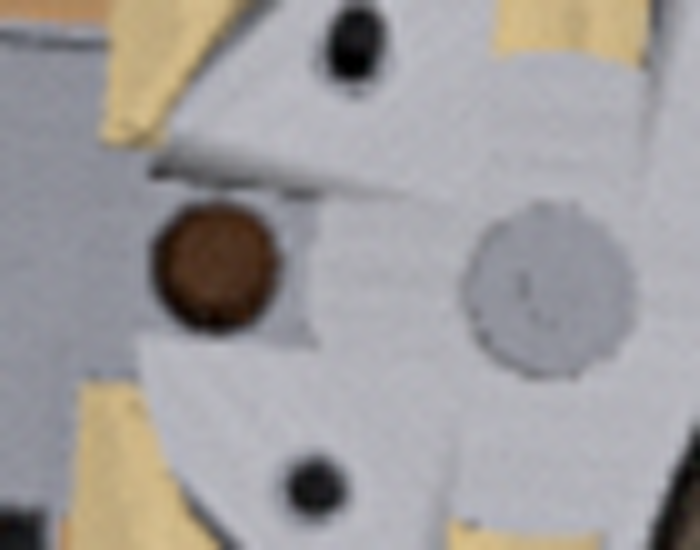

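View pics/w6.png

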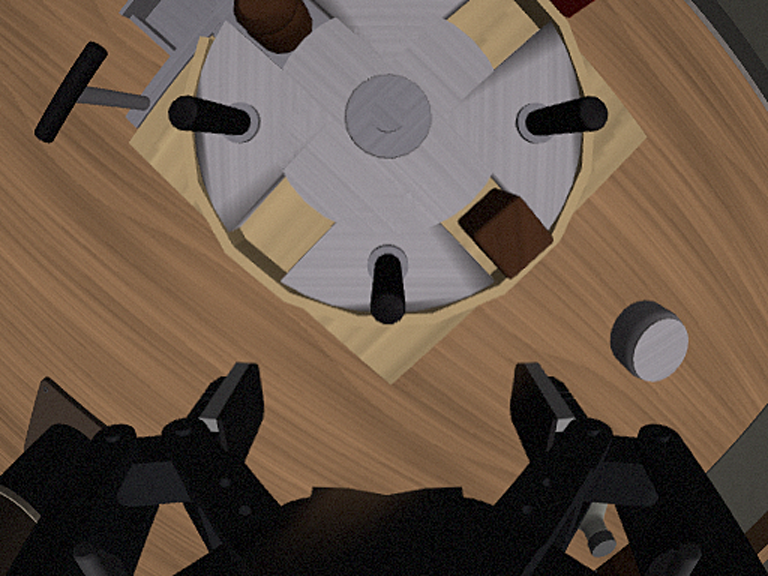

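The round foot stands in the middle of the gap at crop (216,266), centred in its pocket. The wheel has been released and the square foot is still standing. Next is the bar: I'll pinch it 20 mm beyond its post, on the side away from the wheel.

```bash
python3 - <<'E'
from m import *
tgt([.497,.0675,.29],-5.9)
E
python3 -m creep '[0,-0.3,0,0.4, 0.2,-1,0,1.2, 0.6,-2,0,2.2, 1.1,-3,0,3.4, 1.6,-4,0,4.6, 2.1,-5,0,5.8, 2.6,-6,0,7, 3,-6.8,0,7.9, 3.3,-7.4,0,8.4, 3.5,-7.7,0,8.7, 3.6,-7.8,0,8.8, 3.6,-7.8,0,8.8]'
python3 - <<'E'
from m import *
tgt([.497,.0675,.181],-5.9)
im=crop('wrist',0,0,512,384,1.5,'w7.png')
k=cam('wrist')
for p in ([.517,.0655,.2],[.482,.069,.2],[.552,.062,.2]): print(np.array(proj('wrist',p,k))*1.5)
E
```

```text
pos [ 0.5376 -0.1683  0.2922] yaw 38.12 units [ 4.55 -8.42  0.1 ] turn 8.8 F [-0.9  0.1  0.1] open 1.001 t 12.7
time: 13.7
eef_pos: [0.488, 0.041, 0.2924]
tcp_rot: [0.999, -0.05, -0.001, -0.0]
contact_force: [0.2, 0.1, -1.1]
opening: 0.998
pos [0.488  0.041  0.2924] yaw -5.79 units [ 0.26 -1.09  4.45] turn 0.02 F [ 0.2  0.1 -1.1] open 0.998 t 13.7
[332.9006644  245.40345589]
[335.01631481 306.83598001]
[331.38115283 180.37477726]
```

View pics/w7.png

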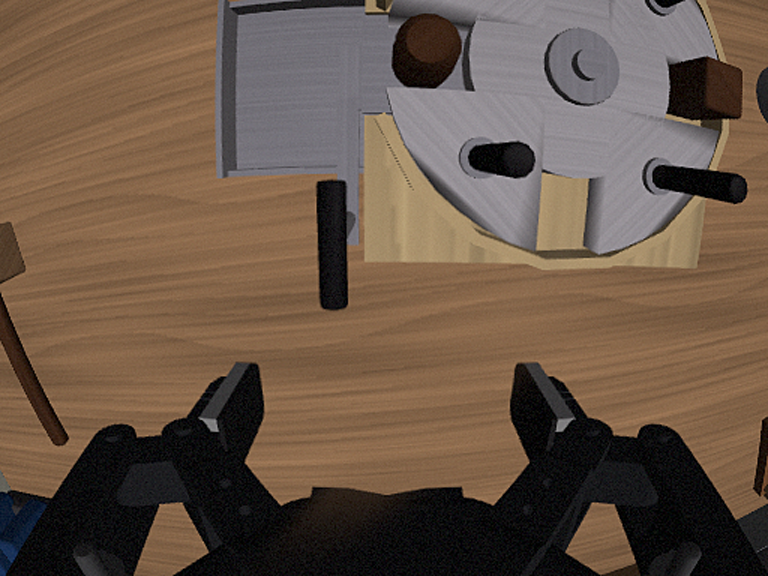

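The bar shows from (332,180) to (334,307) with its middle at (332,245), as predicted. I'll shift over it, descend and pinch.

```bash
python3 -m creep '[0.1,-0.4,0,0, 0.2,-0.9,0,0, 0.26,-1.09,0.3,0, 0.26,-1.09,1.2,0, 0.26,-1.09,2.2,0, 0.26,-1.09,3.2,0, 0.26,-1.09,4,0, 0.26,-1.09,4.4,0, 0.26,-1.09,4.45,0, 0.26,-1.09,4.45,0]' && python3 -m creep '[0,0,0,0, 0,0,0,0, 0,0,0,0, 0,0,0,0, 0,0,0,0, 0,0,0,0, 0,0,0,0, 0,0,0,0, 0,0,0,0, 0,0,0,0]' 255 20
python3 - <<'E'
from m import *
tgt([.497,.0675,.181],-5.9)
im=crop('wrist',0,0,512,384,1.5,'w8.png')
E
```

```text
time: 14.58
eef_pos: [0.4978, 0.0666, 0.1822]
tcp_rot: [0.999, -0.051, -0.001, 0.0]
contact_force: [-0.7, 0.2, 0.2]
opening: 0.997
time: 15.42
eef_pos: [0.4984, 0.0696, 0.1836]
tcp_rot: [0.999, -0.052, 0.001, -0.003]
contact_force: [0.9, 7.3, 2.2]
opening: 0.177
pos [0.4984 0.0696 0.1836] yaw -5.93 units [-0.05  0.09  0.1 ] turn -0.01 F [0.9 7.3 2.2] open 0.177 t 15.4167
```

View pics/w8.png

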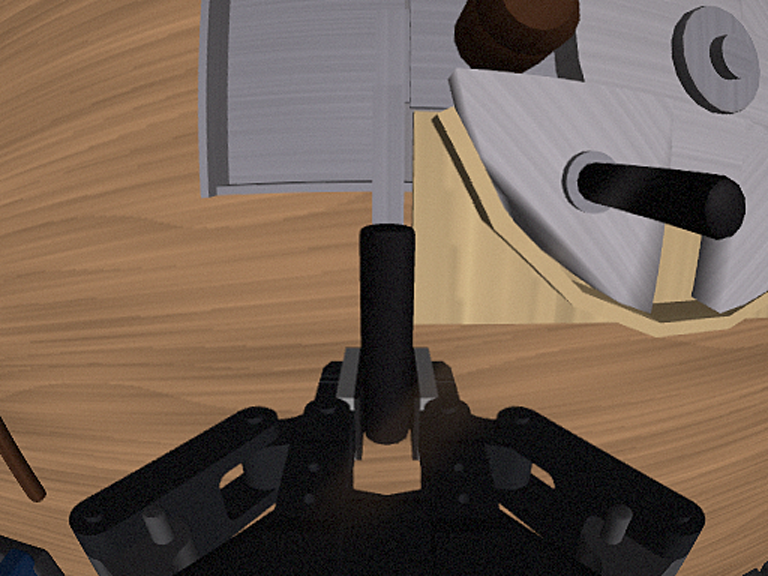

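Bar pinched beside its post. Now I'll press it along its arc to full tilt and hold.

```bash
python3 -m creep '[0,-0.18,0.19,0, 0,-0.36,0.39,0, 0,-0.52,0.6,0, 0,-0.68,0.81,0, 0,-0.83,1.03,0, 0,-0.96,1.26,0, 0,-1.08,1.5,0, 0,-1.19,1.74,0, 0,-1.28,1.99,0, 0,-1.37,2.24,0, 0,-1.44,2.49,0, 0,-1.5,2.75,0, 0,-1.54,3.02,0, 0,-1.58,3.28,0, 0,-1.59,3.55,0, 0,-1.6,3.81,0, 0,-1.6,4.07,0, 0,-1.6,4.12,0, 0,-1.6,4.12,0, 0,-1.6,4.12,0]' - 30
python3 - <<'E'
from m import *
tgt([.5003,.1064,.079],-5.9)
im=crop('wrist',0,0,512,384,1.5,'w9.png')
im=crop('scene',160,110,170,150,4,'s9.png')
E
```

```text
time: 17.13
eef_pos: [0.5028, 0.1096, 0.0812]
tcp_rot: [0.999, -0.052, 0.001, -0.003]
contact_force: [-0.8, 10.7, 5.9]
opening: 0.177
pos [0.5028 0.1096 0.0812] yaw -5.96 units [-0.09  0.14  0.09] turn -0.01 F [-0.8 10.7  5.9] open 0.177 t 17.1333
```

View pics/w9.png

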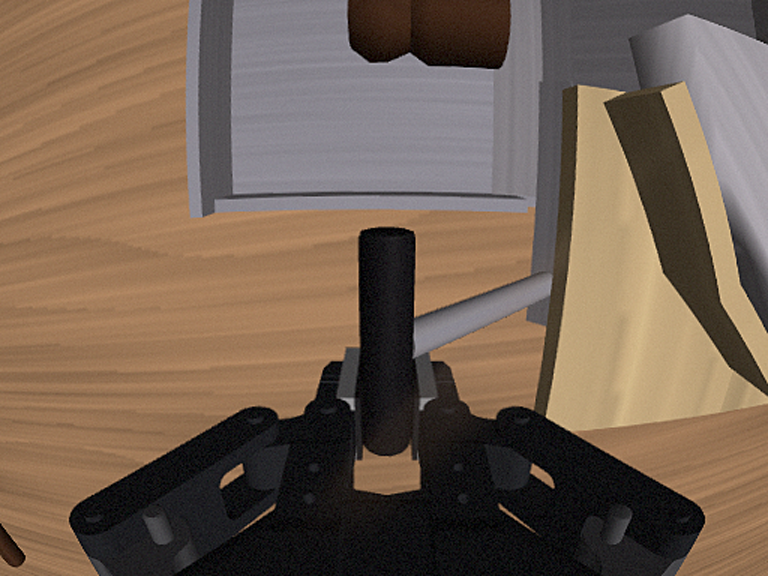

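View pics/s9.png

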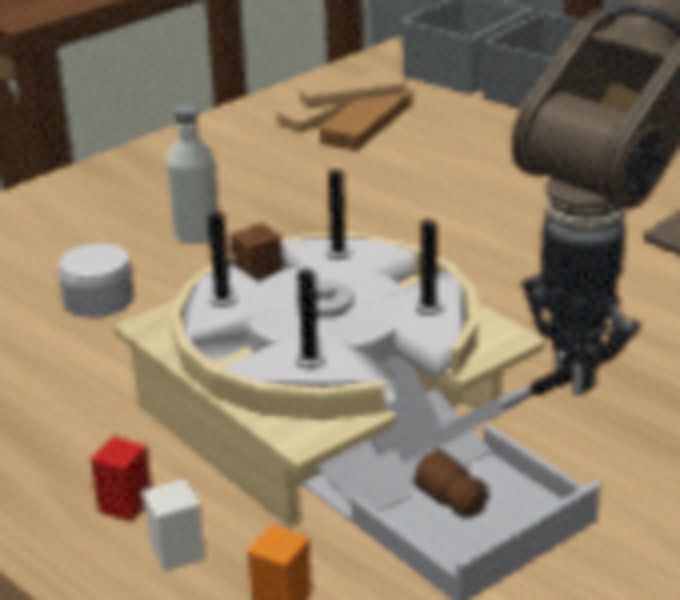

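Plate is fully tipped, the round foot lies in the tray at scene crop (450,483), and the square foot still stands. I'll bring the bar back up along the same arc.

```bash
python3 -m creep '[0,0,0,0, 0,0,0,0, 0,0,-0.05,0, 0,0,-0.31,0, 0,0.01,-0.57,0, 0,0.02,-0.84,0, 0,0.06,-1.1,0, 0,0.1,-1.37,0, 0,0.16,-1.63,0, 0,0.23,-1.88,0, 0,0.32,-2.13,0, 0,0.41,-2.38,0, 0,0.52,-2.62,0, 0,0.64,-2.86,0, 0,0.77,-3.09,0, 0,0.92,-3.31,0, 0,1.08,-3.52,0, 0,1.24,-3.73,0, 0,1.42,-3.93,0, 0,1.6,-4.12,0]' && python3 -m creep '[0,0,0,0, 0,0,0,0, 0,0,0,0]' && python3 -m creep '[0,0,0,0, 0,0,0,0, 0,0,0,0, 0,0,0,0, 0,0,0,0, 0,0,0,0, 0,0,0,0, 0,0,0,0, 0,0,0,0, 0,0,0,0]' 0 && python3 -m creep '[0,0,-0.3,0, 0,0,-1,0, 0,0,-2,0, 0,0,-3,0, 0,0,-4,0, 0,0,-4.4,0, 0,0,-4.5,0, 0,0,-4.5,0]'
python3 - <<'E'
from m import *
tgt([.5003,.1064,.079],-5.9)
im=crop('wrist',0,0,512,384,1.5,'w10.png')
im=crop('scene',160,110,170,150,4,'s10.png')
im=crop('top',190,130,160,125,5,'t10.png')
E
```

```text
time: 18.9
eef_pos: [0.4983, 0.0689, 0.1842]
tcp_rot: [0.999, -0.052, 0.001, -0.003]
contact_force: [4.9, 15.7, -9.8]
opening: 0.175
time: 19.15
eef_pos: [0.4984, 0.0695, 0.1836]
tcp_rot: [0.999, -0.052, 0.001, -0.004]
contact_force: [-0.1, 10.1, 2.9]
opening: 0.177
time: 19.98
eef_pos: [0.4978, 0.0668, 0.1826]
tcp_rot: [0.999, -0.051, -0.0, 0.0]
contact_force: [-0.1, 0.7, 0.5]
opening: 1.001
time: 20.65
eef_pos: [0.498, 0.0668, 0.2955]
tcp_rot: [0.999, -0.051, 0.001, 0.0]
contact_force: [0.9, 0.0, 0.1]
opening: 1.003
pos [0.498  0.0668 0.2955] yaw -5.87 units [-0.08 -1.59  8.66] turn 0.01 F [0.9 0.  0.1] open 1.003 t 20.65
```

View pics/w10.png

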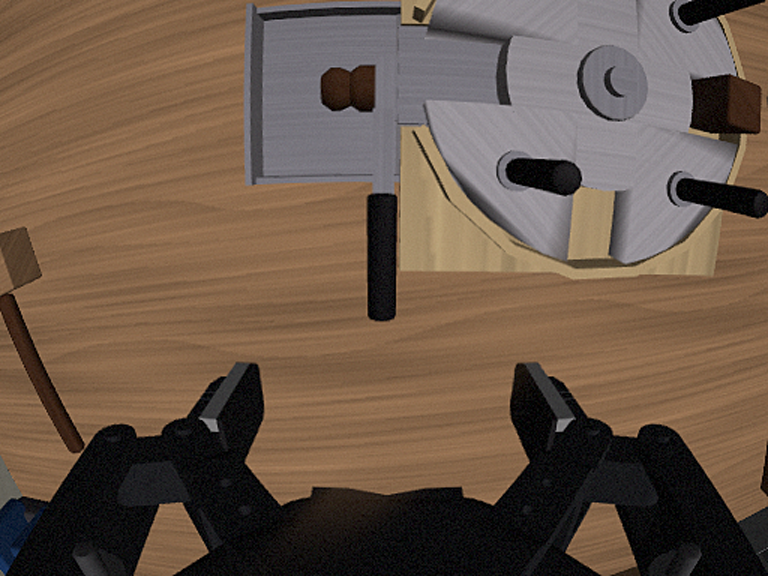

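View pics/s10.png

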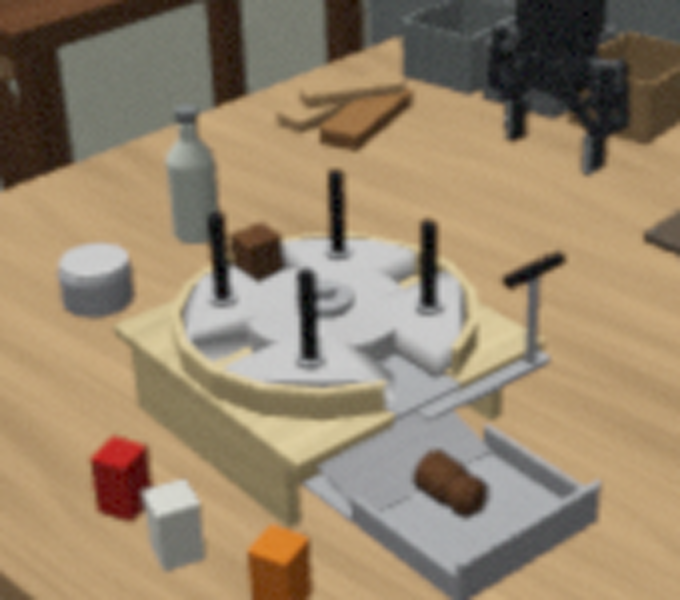

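View pics/t10.png

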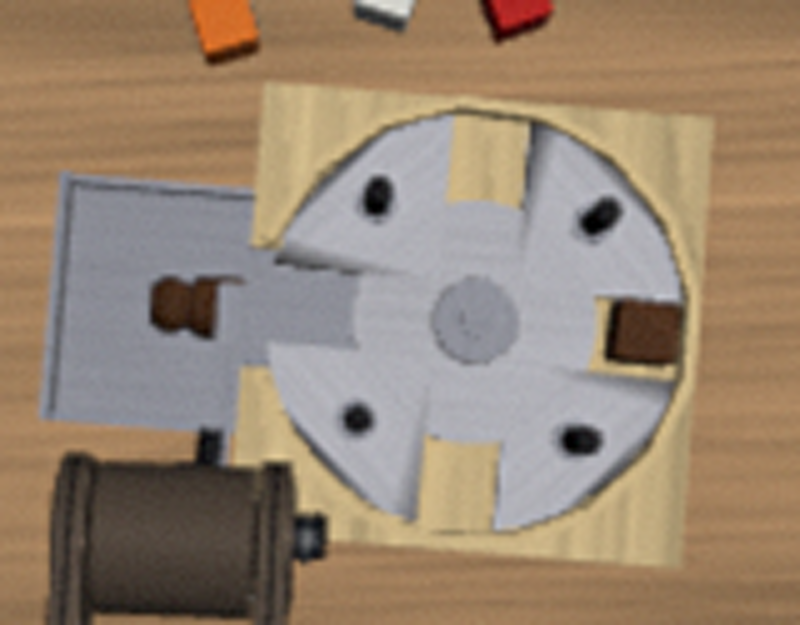

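```bash
python3 -c "
from plant import ctrl
print(ctrl.sign_off())"
```

```text
the job is handed in; nothing more can be done
None
```

The round foot is in the tray and the job is handed in, at about 21 s of the 67 s allowed.

- **Wheel:** I gripped one peg and turned the wheel about 126° clockwise, then about 1.5° back so the pocket centred on the foot. It measured 84.7°, against a drop line of 84.1–84.8°. I then let go of the wheel.
- **Tipping:** I pinched the press bar beside its post and pressed it along its arc to full tilt, about 102 mm down and 40 mm outwards. I guided it back up and released it.

**Last checks:**
- The last wrist, top and scene pictures show the round foot lying in the tray, partly below the level plate in the top view.
- The plate and bar are back at their starting positions.
- The square foot stands in its pocket. The bottle and tin look unmoved; the mallet, checked only in the wrist picture and not measured, also looks unmoved.
- The gripper is open, about 9 cm above the bar, touching nothing. Wrist force readings at the end of each move stayed below about 20 N.

No check failed. Earlier in the turn, the foot angle read from the top picture was about 1.5° more than the arm's pose and the pocket play implied, within the picture's resolution. I relied on the closer picture at the drop gap for the final position.

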